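Dock the bamboo noodle roller

ROBOT

A 7-joint arm with a two-finger parallel gripper is mounted at the origin on the work surface. World frame = base frame: x ahead of the robot, y to its left, z up, the work surface at z = 0. Lengths are in m, angles in rad, forces in N, time in s.
With the tool pointing down it reaches from about 0.425 to 0.925 m from the base axis. Payload 6.8 kg.
Tool frame: the origin (TCP) lies at the very end of the fingers, on their centre line; the grasp point (between the pads) lies 19 mm behind it (grip_depth is the distance from the TCP to the grasp point, in m); z points along the fingers, y is the direction in which the jaws open and shut (so a half turn about z gives the same grasp; the last joint's range is limited). The gripper opens to 88 mm and grips with 3 to 60 N. Pads are 20 mm wide; open, the fingers measure 115 mm over their backs; the gripper's body (75 mm by 178 mm) begins 61 mm behind the grasp point.
Start: joints at [1.012, 0.477, 0.022, 1.555, -0.011, 1.109, -0.083], TCP at [0.294, -0.608, 0.223] pointing down, gripper open.
Joint ranges: [-2.96, 2.96], [-0.34, 2.1], [-1.41, 1.46], [0.24, 2.44], [-1.37, 4.51], [0.17, 1.92], [-2.96, 2.96]. Speed limits (rad/s): [2.39, 2.39, 3.14, 3.14, 3.14, 3.14, 3.14].

INTERFACE

Orientations are given as a unit quaternion [x, y, z, w].
In Python, from rig import observe, snapshot, camera_params, job_done, recognise, spot_point, grip_depth gives the robot as it stands. The module is installed in compiled form; this text tells all that it offers.
- The arm moves only by the tool apply_moves, never from a script. Its argument "series" is a list of rows, each a list of 3 entries, a list of its own where there are three numbers: the turn, a rotation vector about the tool's x, y, z in rad, then the shift along the tool's x, y, z in mm, then the finger opening in mm, from 0 to 87.8. In form: [[[wx, wy, wz], [x, y, z], grip], ...]. A call has exactly 5 rows; each row is the pose to reach, as a shift and turn from the pose measured when the call began, along the tool's axes at that moment; what a row does not reach only later rows make up. A row lasts 1/8 s, in which the tool goes at most 62.5 mm and 10.7 degrees, less where a joint would pass 70% of its speed; a pose out of reach is approached as far as the arm can. A call with a gripper value outside its range is refused whole. The fingers move at their own pace and stop on an object; "newtons" is the grip in N (left out, the last holds). Time passes only in rows, so rows that repeat a pose let the fingers close, or fill a call up. It gives the time, the measured TCP pose, the force and the opening at its end, in the units of the state.
- observe(): the state, without advancing time (a new reading comes with each control period).
- snapshot(name): name is "scene" or "top" or "wrist"; returns the picture (420x560x3 uint8, red, green, blue); there is no depth.
- camera_params(name): a dict with "fx", "fy", "cx", "cy" (pixels), "world_to_cam" (4x4, takes a point from world to camera coordinates). Camera axes: x right, y down, z forward; pixel columns grow to the right and rows downward; lengths in m; the calibration is good to about 2 mm. A picture is of the moment at which its call begins: read the wrist's pose just before it. camera_params takes no time and is no camera call; for the wrist camera it gives the pose at the moment of the call.
- job_done(): hands the job in, once; it reports no verdict.
Trained networks look in the newest picture that a camera, given by its name, has taken for a name from the list of things; names that differ only in an ending like _2 or _b are one class to them, and where a whole thing is asked for, a point or a joint stands for the part that bears it (a point fixed in the world has none). Each returns a list of dicts, best first, with "p" (0 to 1); they miss things now and then, are a little off and sometimes report something else, mostly with a low value. They report only what shows in the picture. A call takes as long as a camera call. They do not tell look-alikes from the thing itself.
- recognise(camera, query): "extent" ([left, top, width, height] in pixels, round what is visible of it).
- spot_point(camera, query): "pixel" ([column, row] in pixels: a listed point, or the origin of a listed thing).
The state is a dict: "time": time; "q": joint angles; "joint_vel": joint speeds; "effort": joint torques, N m; "ee_pos": TCP position; "orientation": TCP orientation; "ft_force": force on the tool from outside, world axes, zero at the start; "moment": the same for the moment, N m; "gripper_width": finger opening in m.
Only numpy, scipy, OpenCV 4.12 (cv2) and the standard library are available. Lean on these libraries where they do the work, as an engineer would, in place of code of your own. Each camera call takes 0.05 s, during which the arm holds its last target. There are 200 camera calls.

TASK

Take the wooden chock out from in front of the bamboo roller and stand it upright in the wooden tray beside the board. Then roll the bamboo roller slowly along the board into the metal dock by pushing on its side, press it gently against the rubber buffer until both sprung pawls have snapped in behind it, without ramming the buffer to its stop, and let go so that it stays caught there. Keep the roller on the board, and leave the bowls, bottle and cup where they are.

Things in the scene. Friction and masses are not known exactly. Their poses are not given: they have to be found in the camera images.
- board: Fixed wooden board 360 x 300 x 20 mm on the table. Origin at table level on its centre line; +x is the rolling direction (away from the robot), y across, z up. Wood from x = -160 to +200 mm. Two rails, 20 mm high above the wood, inner faces at y = +-103 mm, guide the roller's ends. It carries the metal dock at its far (+x) end.
- dock_mid (a point): Point fixed to the board, on its centre line at the roller's axis height, 85 mm to +x of the board's origin. The dock is clamped at a setting that is NOT reported: the docked roller's axis lies anywhere from 30 mm before to 30 mm beyond this point (along board x): find it by feel or look. Dock arms at y = +-122 to 134 mm, tops 82 mm above the table.
- buffer_mid (a point): Point fixed to the board, 42 mm beyond dock_mid: mid of the range of the relaxed face of the rubber buffer (130 mm wide plate on springs on the dock's crossbar; +-30 mm, not reported). Resists 1 N + 0.7 N/mm. Pawls snap in when it is pushed 6 to 7 mm (push 6 to 10 N with friction); hard stop at 10 mm. Never press the roller with over 18 N.
- roller: Loose bamboo roller: cylinder 90 mm in diameter, 200 mm long, 0.35 to 0.7 kg, too thick to grasp. Origin at its centre, y along its axis (x and z turn as it rolls). Lies across the board, axis 65 mm above the table, rolls freely, polished (friction about 0.25). Starts with its axis 60 to 90 mm to -x of the board's origin.
- chock: Loose wooden chock, 0.16 kg, standing on the board in front (+x) of the roller: foot 34 x 64 x 22 mm (x, y, z), on it an upright grip block 20 x 40 mm (x, y; centre 4 mm to +x of the origin), top 70 mm above the underside. Origin at the centre of the underside. Grip it from above across y (40 mm).
- tray: Fixed open wooden tray, 150 x 160 mm (x, y), 35 mm high, walls and floor 6 mm thick, on the table to the left (+y) of the board. Origin at the centre of its underside.
- pawl_left (a joint): Angle (rad) of the steel pawl on the dock's left (+y) arm: 0 = sprung in; over 0.2 while the roller's end passes. Leaf 40 mm long, 24 mm high, at axis height, hinged at its -x end; its tip points to +x and about 9 mm into the roller's path. Once the whole roller has passed, it snaps to 0 behind it and blocks its way back.
- pawl_right (a joint): The same for the pawl on the dock's right (-y) arm.
- bowls_a: Stack of five white porcelain bowls, 124 mm across, 95 mm high, origin under its centre; leave alone.
- bowls_b: Stack of four white porcelain bowls, 124 mm across, 83 mm high, origin under its centre; leave alone.
- bowls_c: Stack of two white porcelain bowls, 124 mm across, 59 mm high, origin under its centre; leave alone.
- bowl: Single white porcelain bowl, 110 mm across, 45 mm high, origin under its centre; leave alone.
- sauce: Amber glass bottle, 56 mm across, 160 mm high, origin under its centre; leave alone.
- cup: White porcelain cup, 72 mm across, 75 mm high, origin under its centre; leave alone.
Not all that is in view belongs to the job. What is meant by the chock is not white, and is the larger of those in its own colour.

How it is judged:
By the outcome, as a careful person would: the job done as asked, in the order asked, and still so for the second after the job is handed in, with the robot touching nothing.
It also fails if it takes over 72 s, if anything falls off the work surface, if the arm or the gripper's body presses on something with over 40 N, if the wrist force passes 120 N, or if a joint passes its speed limit or range.

## Working session

There is one attempt and no reset: what is moved stays moved. The work goes in short steps, Python scripts to look and compute and a tool call to move; the robot and the scene stay as the last step left them, time stands still between calls to the robot, and variables do not carry over. Pictures are saved under pics/ and viewed, about 8 in all and at most 12, crops included, and the job is handed in when it is done.

Besides the shell and the picture viewer there is one more tool, called after "Request:" as name(argument=value, ...) on one line, values as JSON. apply_moves: Moves the arm, as the interface text tells. Its arguments: {"type":"object","properties":{"series":{"type":"array","items":{"type":"array"}},"newtons":{"type":"number"}},"required":["series"]}

```bash
mkdir -p pics; cat > h.py <<'E'
import numpy as np, cv2
from rig import *
from scipy.spatial.transform import Rotation as R
def save(img,name,crop=None,scale=1):
    if crop: x,y,w,h=crop; img=img[y:y+h,x:x+w]
    if scale!=1: img=cv2.resize(img,None,fx=scale,fy=scale,interpolation=cv2.INTER_CUBIC)
    cv2.imwrite('pics/'+name,img[:,:,::-1])
def ray(cam,px,z,P=None):
    P=P or camera_params(cam); T=np.array(P['world_to_cam']); Ti=np.linalg.inv(T)
    d=Ti[:3,:3]@np.array([(px[0]-P['cx'])/P['fx'],(px[1]-P['cy'])/P['fy'],1]); o=Ti[:3,3]
    return o+d*(z-o[2])/d[2]
def proj(cam,p,P=None):
    P=P or camera_params(cam); c=np.array(P['world_to_cam'])@np.r_[p,1]
    return np.array([P['fx']*c[0]/c[2]+P['cx'],P['fy']*c[1]/c[2]+P['cy']])
def shift(p):  # mm in current tool axes to reach world TCP p
    s=observe(); return R.from_quat(s['orientation']).inv().apply(np.array(p)-s['ee_pos'])*1000
E
python3 - <<'E'
from h import *
s=observe(); print(s['ee_pos'],s['orientation'],s['time'],grip_depth if not callable(grip_depth) else grip_depth())
print(R.from_quat(s['orientation']).as_matrix().round(3))
a=snapshot('scene'); b=snapshot('top')
save(np.hstack([cv2.resize(a,(400,300)),cv2.resize(b,(400,300))]),'x.png')
save(b,'top0.png',scale=1.4); save(a,'scene0.png',scale=1.4)
for cam in ('top','scene'):
  for q,z in [('board',0),('dock_mid',.065),('buffer_mid',.065),('roller',.065),('chock',.02),('tray',0)]:
    for r in spot_point(cam,q)[:3]: print(cam,q,np.round(r['pixel']),round(r['p'],2),ray(cam,r['pixel'],z).round(3))
E
```

```text
[ 0.29380795 -0.6070286   0.22170216] [ 9.74704362e-01  2.23496277e-01 -2.59742139e-04 -8.68264922e-04] 0.0 0.0187
[[ 0.9    0.436 -0.001]
 [ 0.436 -0.9    0.002]
 [-0.    -0.002 -1.   ]]
top board [333. 202.] 0.78 [ 0.598 -0.128  0.   ]
top dock_mid [332. 173.] 0.74 [ 0.683 -0.121  0.065]
top roller [336. 219.] 0.63 [ 0.525 -0.132  0.065]
top roller [332. 196.] 0.2 [ 0.604 -0.119  0.065]
top chock [270. 177.] 0.74 [0.683 0.093 0.02 ]
top chock [335. 193.] 0.71 [ 0.622 -0.133  0.02 ]
top chock [401. 178.] 0.53 [ 0.678 -0.365  0.02 ]
top tray [204. 243.] 0.71 [0.452 0.319 0.   ]
scene board [242. 272.] 0.92 [ 0.599 -0.124  0.   ]
scene board [386. 148.] 0.63 [0.582 0.542 0.   ]
scene dock_mid [264. 272.] 0.91 [ 0.676 -0.119  0.065]
scene dock_mid [243. 272.] 0.36 [ 0.639 -0.156  0.065]
scene buffer_mid [282. 281.] 0.88 [ 0.727 -0.11   0.065]
scene roller [220. 240.] 0.93 [ 0.523 -0.125  0.065]
scene chock [245. 273.] 0.82 [ 0.619 -0.13   0.02 ]
scene chock [194. 351.] 0.82 [ 0.692 -0.363  0.02 ]
scene chock [364. 211.] 0.51 [0.707 0.25  0.02 ]
scene tray [311. 159.] 0.95 [0.443 0.333 0.   ]
```

View pics/top0.png

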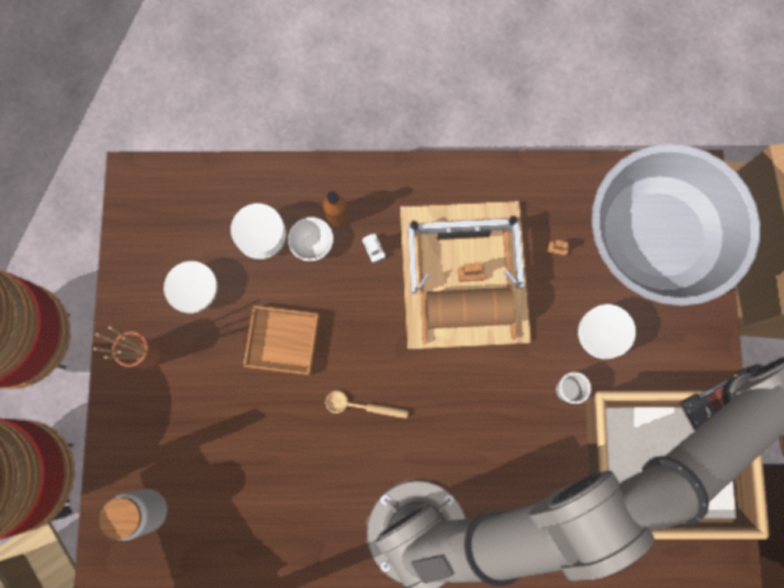

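View pics/scene0.png

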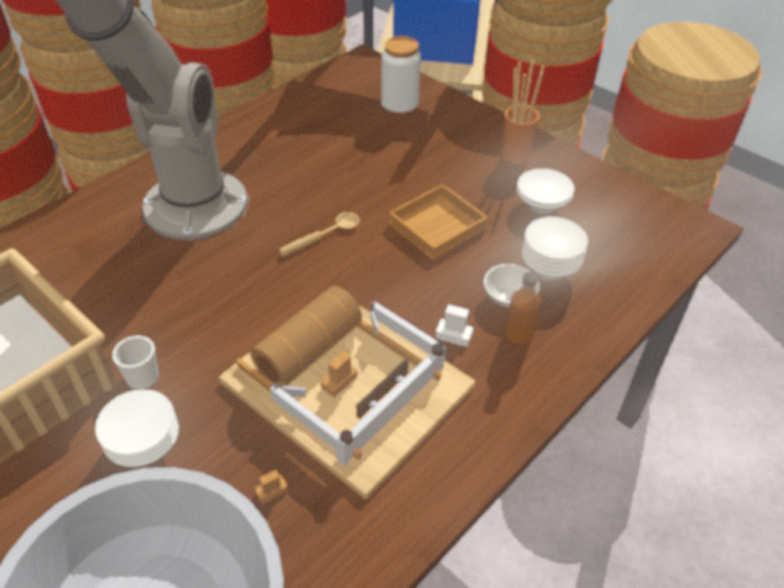

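The top view shows three chock-like things. One is the brown block on the board in front of the roller at (335,193). The others are a white one at (270,177) and a smaller brown one at (401,178). The one on the board fits, being brown and the larger of the two brown ones. I'll confirm this with an enlarged crop and get the board yaw.

```bash
python3 - <<'E'
from h import *
c=[ray('top',np.array(p)/1.4,.02) for p in [(400,207),(518,202),(530,340),(407,348)]]
c=np.array(c); print(c.round(3)); f=(c[0]+c[1])/2; n=(c[2]+c[3])/2; print('len',np.linalg.norm(f-n),'yaw from x',np.arctan2(*(f-n)[1::-1]),'yaw from y',[np.arctan2(-(a-b)[0],(a-b)[1]) for a,b in ((c[0],c[1]),(c[3],c[2]))],'centre',c.mean(0))
c2=np.array([ray('scene',np.array(p)/1.4,.02) for p in [(472,383),(365,488),(222,380)]]);print('scene',c2.round(3),np.arctan2(*(c2[1]-c2[2])[1::-1]))
a=snapshot('scene'); b=snapshot('top')
A=cv2.resize(a[180:380,150:370],(400,364)); B=cv2.resize(b[130:260,260:420],(400,325))
save(np.hstack([A,np.vstack([B,np.zeros((39,400,3),np.uint8)])]),'crop.png')
E
```

```text
[[ 0.788  0.036  0.02 ]
 [ 0.8   -0.262  0.02 ]
 [ 0.449 -0.279  0.02 ]
 [ 0.43   0.02   0.02 ]]
len 0.35427248797169103 yaw from x 0.04721429659609061 yaw from y [np.float64(0.04056444010347195), np.float64(0.06205592967537648)] centre [ 0.61669231 -0.12112441  0.02      ]
scene [[ 0.789  0.029  0.02 ]
 [ 0.796 -0.255  0.02 ]
 [ 0.457 -0.279  0.02 ]] 0.07031280428921854
```

View pics/crop.png

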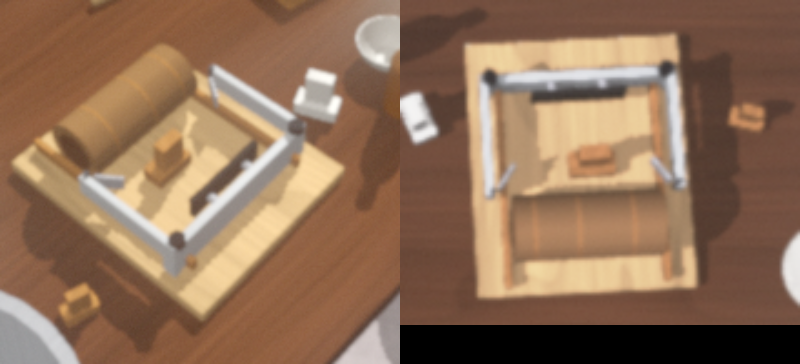

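The crop confirms it: the chock is the larger brown block on the board, just beyond the roller. The white one and the small brown one are decoys. I'm moving above it for a wrist view.

Request:
apply_moves(series=[[[0,0,0.1],[45,-31,-16],87],[[0,0,0.2],[100,-70,-30],87],[[0,0,0.3],[150,-105,-45],87],[[0,0,0.4],[200,-140,-60],87],[[0,0,0.4],[250,-175,-80],87]])

```text
time: 1.42
ee_pos: [0.4395, -0.3464, 0.3005]
orientation: [1.0, 0.025, 0.0, 0.0]
ft_force: [0.9, -0.4, 0.1]
gripper_width: 0.0873
```

```bash
python3 - <<'E'
from h import *
s=observe(); print(s['ee_pos'],R.from_quat(s['orientation']).as_matrix().round(3).tolist(),shift([.57,-.13,.30]))
P=camera_params('wrist');T=np.linalg.inv(P['world_to_cam']);print(T.round(3), P['fx'])
E
```

```text
[ 0.43947841 -0.3464124   0.30054304] [[0.999, 0.05, 0.0], [0.05, -0.999, -0.0], [0.0, 0.0, -1.0]] [ 141.15324535 -209.6329852     0.52723222]
[[ 0.05  -0.953 -0.298  0.521]
 [-0.999 -0.047 -0.015 -0.344]
 [ 0.     0.299 -0.954  0.463]
 [ 0.     0.     0.     1.   ]] 305.8042991832974
```

Request:
apply_moves(series=[[[0,0,0],[40,-45,0],87],[[0,0,0],[80,-90,0],87],[[0,0,0],[120,-135,0],87],[[0,0,0],[160,-180,0],87],[[0,0,0],[190,-212,0],87]])

```text
time: 2.05
ee_pos: [0.6201, -0.1222, 0.3006]
orientation: [1.0, 0.026, 0.0, -0.0]
ft_force: [-0.4, -0.5, -0.2]
gripper_width: 0.0869
```

```bash
python3 - <<'E'
from h import *
P=camera_params('wrist'); w=snapshot('wrist'); s=observe(); print(s['ee_pos'],s['ft_force'],s['time'])
save(w,'w1.png',scale=1.4)
for q,z in [('board',0),('dock_mid',.065),('buffer_mid',.065),('roller',.065),('chock',.02)]:
    for r in spot_point('wrist',q)[:2]: print(q,np.round(r['pixel']),round(r['p'],2),ray('wrist',r['pixel'],z,P).round(3))
E
```

```text
[ 0.62301175 -0.1160319   0.30025278] [2.38240349 3.58515356 0.35138822] 2.1
board [286. 183.] 0.65 [ 0.597 -0.127  0.   ]
dock_mid [283. 129.] 0.95 [ 0.681 -0.119  0.065]
dock_mid [17. 99.] 0.62 [0.7   0.209 0.065]
buffer_mid [285.  95.] 0.74 [ 0.721 -0.119  0.065]
buffer_mid [ 19. 100.] 0.15 [0.698 0.208 0.065]
roller [279. 243.] 0.9 [ 0.523 -0.121  0.065]
chock [446. 136.] 0.97 [ 0.681 -0.349  0.02 ]
chock [294. 177.] 0.77 [ 0.611 -0.139  0.02 ]
```

View pics/w1.png

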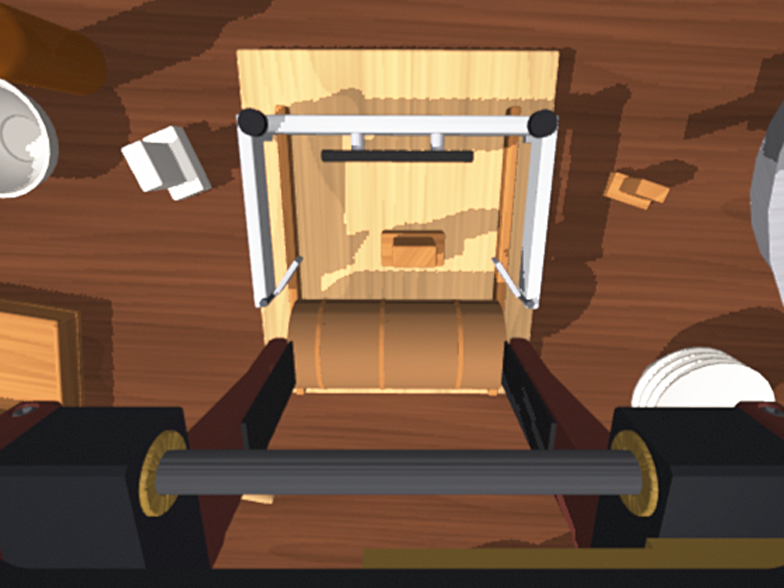

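The wrist view shows the chock with its grip block top at about scaled (415,256). The roller lies behind it, the pawls are at (283,275) and (512,280), and the black buffer plate is at (397,156). Next I'll compute positions from these.

```bash
python3 - <<'E'
from h import *
P=camera_params('wrist')
g=lambda x,y,z: ray('wrist',(x/1.4,y/1.4),z,P).round(4)
print('blocktop',g(415,256,.09),'L,R',g(392.5,256,.09),g(437,256,.09))
print('foot far corners',g(382,231,.042),g(445,231,.042))
print('buffer top',[g(397,160,z) for z in (.07,.08,.09)],[g(322,159,.08),g(472,159,.08)])
print('board corners far',g(238,50,.02),g(559,51,.02))
print('rail L/R',g(296,400,.02),g(497,395,.02))
w=snapshot('wrist'); save(w,'w2.png',(250,150,90,70),8)
E
```

```text
blocktop [ 0.6154 -0.1438  0.09  ] L,R [ 0.6144 -0.1237  0.09  ] [ 0.6163 -0.1633  0.09  ]
foot far corners [ 0.6282 -0.1122  0.042 ] [ 0.6311 -0.1744  0.042 ]
buffer top [array([ 0.6961, -0.1239,  0.07  ]), array([ 0.6962, -0.1239,  0.08  ]), array([ 0.6963, -0.1239,  0.09  ])] [array([ 0.694 , -0.0598,  0.08  ]), array([ 0.7001, -0.1879,  0.08  ])]
board corners far [0.7856 0.027  0.02  ] [ 0.7989 -0.2687  0.02  ]
rail L/R [ 0.4196 -0.0176  0.02  ] [ 0.4374 -0.2536  0.02  ]
```

View pics/w2.png

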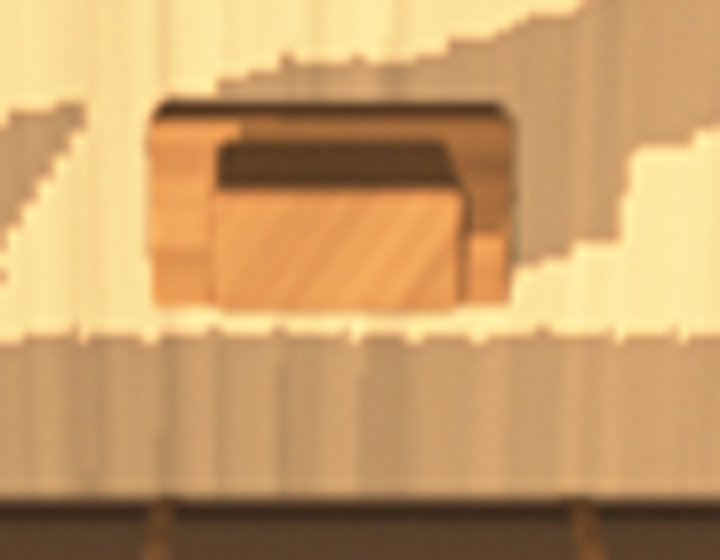

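```bash
python3 - <<'E'
from h import *
P=camera_params('wrist');s=observe();print(s['ee_pos'],s['orientation'].round(3) if hasattr(s['orientation'],'round') else s['orientation'])
f=lambda x,y,z: ray('wrist',(250+x/8,150+y/8),z,P)
L,Rr=f(213,248,.09),f(464,248,.09); c=(L+Rr)/2
print(L,Rr,np.linalg.norm(L-Rr),'foot',(f(152,305,.042)+f(510,302,.042))/2,(f(152,110,.042)+f(512,110,.042))/2)
print('depth x',f(338,188,.09)-f(338,310,.09), c)
print('shift',shift([c[0],c[1],.05]))
E
```

```text
[ 0.61789148 -0.1271167   0.30060253] [ 1.     0.024 -0.     0.   ]
[ 0.61651274 -0.1192346   0.09      ] [ 0.61833531 -0.15824596  0.09      ] 0.039053913959753064 foot [ 0.59676205 -0.13980881  0.042     ] [ 0.63105741 -0.13813645  0.042     ]
depth x [0.0193525  0.00106119 0.        ] [ 0.61742402 -0.13874028  0.09      ]
shift [ -0.93485767  11.34487826 250.61399728]
```

Request:
apply_moves(series=[[[0,0,0],[-0.5,11.5,40],80],[[0,0,0],[-0.5,11.5,90],80],[[0,0,0],[-0.5,11.5,140],80],[[0,0,0],[-0.5,11.5,180],80],[[0,0,0],[-0.5,11.5,190],80]])

```text
time: 3.02
ee_pos: [0.6155, -0.1401, 0.1084]
orientation: [1.0, 0.023, -0.002, 0.0]
ft_force: [-0.6, 0.9, -0.2]
gripper_width: 0.08
```

```bash
python3 - <<'E'
from h import *
print(observe()['ee_pos'],shift([.6175,-.139,.05]))
E
```

```text
[ 0.61549334 -0.14014343  0.10836422] [ 2.34340063 -1.09117787 58.3526682 ]
```

Request:
apply_moves(series=[[[0,0,0],[2,-1,30],80],[[0,0,0],[2,-1,52],80],[[0,0,0],[2,-1,58],80],[[0,0,0],[2,-1,58],36],[[0,0,0],[2,-1,58],30]], newtons=20)

```text
time: 3.65
ee_pos: [0.6182, -0.1395, 0.0519]
orientation: [1.0, 0.022, -0.001, 0.001]
ft_force: [-0.8, 0.5, -0.4]
gripper_width: 0.0635
```

Request:
apply_moves(series=[[[0,0,0],[0,0,0],30],[[0,0,0],[0,0,0],30],[[0,0,0],[0,0,0],30],[[0,0,0],[0,0,0],30],[[0,0,0],[0,0,-15],30]])

```text
time: 4.28
ee_pos: [0.6168, -0.1394, 0.066]
orientation: [1.0, 0.022, -0.003, 0.001]
ft_force: [0.3, 0.3, -1.9]
gripper_width: 0.0396
```

```bash
python3 - <<'E'
from h import *
s=observe();print(s['ee_pos'],s['gripper_width'],s['ft_force'])
snapshot('scene')
for q in ('tray','chock','roller'):
  for r in spot_point('scene',q)[:2]: print(q,r['p'],ray('scene',r['pixel'],{'tray':0,'chock':.03,'roller':.065}[q]).round(3))
r=recognise('scene','tray')[0];print(r)
b=snapshot('top')
for cam in ('top',): print(recognise(cam,'tray')[:1])
# tray corners by eye in top0 (rim z=.035)
c=np.array([ray('top',np.array(p)/1.4,.035) for p in [(251,306),(320,310),(312,374),(245,369)]]);print(c.round(3),c.mean(0),np.arctan2(-(c[0]-c[1])[0],(c[0]-c[1])[1]),[np.linalg.norm(c[i]-c[i-1]).round(3) for i in range(4)])
print(shift([.6175,-.139,.25]))
E
```

```text
[ 0.61684495 -0.13944111  0.0659842 ] 0.03960735935746618 [ 0.3019392   0.28256699 -1.89675828]
tray 0.93 [0.449 0.333 0.   ]
chock 0.82 [ 0.691 -0.364  0.03 ]
chock 0.76 [0.7   0.089 0.03 ]
roller 0.73 [ 0.528 -0.126  0.065]
{'extent': [278.7, 130.9, 70.3, 52.8], 'p': 0.84}
[{'extent': [172.5, 217.7, 54.1, 52.5], 'p': 0.75}]
[[0.533 0.4   0.035]
 [0.522 0.232 0.035]
 [0.367 0.248 0.035]
 [0.379 0.409 0.035]] [0.45029449 0.32238397 0.035     ] -0.061918965333028486 [np.float64(0.154), np.float64(0.169), np.float64(0.156), np.float64(0.161)]
[  -0.90184522   -0.33377777 -183.51300018]
```

Request:
apply_moves(series=[[[0,0,0],[0,0,-45],30],[[0,0,0],[0,0,-90],30],[[0,0,0],[0,-10,-125],30],[[0,0,0],[-10,-50,-135],30],[[0,0,0],[-25,-100,-135],30]])

```text
time: 5.25
ee_pos: [0.5892, -0.0406, 0.2024]
orientation: [1.0, 0.021, -0.001, 0.001]
ft_force: [1.6, 0.9, -1.8]
gripper_width: 0.0396
```

Request:
apply_moves(series=[[[0,0,0],[-15,-55,0],30],[[0,0,0],[-32,-110,0],30],[[0,0,0],[-50,-165,0],30],[[0,0,0],[-68,-220,0],30],[[0,0,0],[-86,-275,0],30]])

```text
time: 5.88
ee_pos: [0.4907, 0.2319, 0.2019]
orientation: [1.0, 0.021, -0.001, 0.001]
ft_force: [0.7, 0.2, -1.1]
gripper_width: 0.0397
```

```bash
python3 - <<'E'
from h import *
s=observe();print(s['ee_pos'],s['gripper_width'],s['ft_force'],shift([.45,.327,.2]))
E
```

```text
[0.49074578 0.23192005 0.20187271] 0.03974923293985391 [ 0.73680116  0.15249533 -1.14417279] [-36.71143364 -96.7119347    1.73077585]
```

Request:
apply_moves(series=[[[0,0,0],[-20,-50,0],30],[[0,0,0],[-37,-97,0],30],[[0,0,0],[-37,-97,30],30],[[0,0,0],[-37,-97,70],30],[[0,0,0],[-37,-97,110],30]])

```text
time: 6.5
ee_pos: [0.4495, 0.327, 0.0905]
orientation: [1.0, 0.021, -0.0, 0.001]
ft_force: [0.5, -0.3, -1.5]
gripper_width: 0.0397
```

```bash
python3 - <<'E'
from h import *
s=observe();print(s['ee_pos'],s['gripper_width'],s['ft_force'],shift([.45,.327,.038]))
P=camera_params('wrist');save(snapshot('wrist'),'w3.png',scale=1.2)
print([ (r['p'],ray('wrist',r['pixel'],0,P)) for r in spot_point('wrist','tray')[:1]])
E
```

```text
[0.4495087  0.32697889 0.09048364] 0.03966383502954822 [ 0.45003212 -0.25757099 -1.53398403] [ 0.54521639 -0.10231777 52.48301129]
[(0.91, array([0.45033548, 0.32279851, 0.        ]))]
```

View pics/w3.png

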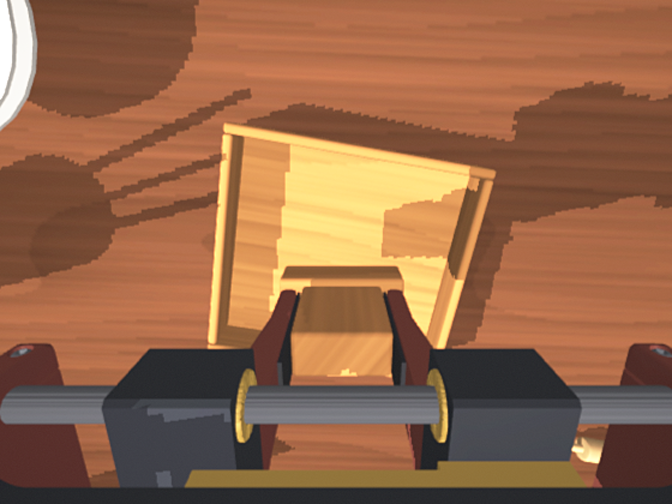

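The chock is held square over the middle of the tray, so I'm lowering it.

Request:
apply_moves(series=[[[0,0,0],[0,0,18],30],[[0,0,0],[0,0,34],30],[[0,0,0],[0,0,44],30],[[0,0,0],[0,0,49],30],[[0,0,0],[0,0,51],30]])

```text
time: 7.22
ee_pos: [0.4468, 0.3241, 0.0383]
orientation: [1.0, 0.021, -0.004, 0.004]
ft_force: [-7.1, -7.2, 27.4]
gripper_width: 0.04
```

Request:
apply_moves(series=[[[0,0,0],[0,0,1],30],[[0,0,0],[0,0,2],30],[[0,0,0],[0,0,3],30],[[0,0,0],[0,0,3],30],[[0,0,0],[0,0,3],30]])

```text
time: 7.85
ee_pos: [0.4475, 0.3242, 0.0381]
orientation: [1.0, 0.021, -0.003, 0.004]
ft_force: [-6.1, -6.8, 23.7]
gripper_width: 0.04
```

Request:
apply_moves(series=[[[0,0,0],[0,0,-2],30],[[0,0,0],[0,0,-2],30],[[0,0,0],[0,0,-2],44],[[0,0,0],[0,0,-2],56],[[0,0,0],[0,0,-2],70]])

```text
time: 8.48
ee_pos: [0.4474, 0.3243, 0.0399]
orientation: [1.0, 0.021, -0.003, 0.004]
ft_force: [0.5, -0.2, 0.2]
gripper_width: 0.0608
```

Request:
apply_moves(series=[[[0,0,0],[0,0,0],70],[[0,0,0],[0,0,-20],70],[[0,0,0],[0,0,-60],70],[[0,0,0],[0,0,-110],70],[[0,0,0],[0,0,-160],70]])

```text
time: 9.1
ee_pos: [0.4481, 0.3254, 0.2014]
orientation: [1.0, 0.021, -0.003, 0.004]
ft_force: [-0.6, 0.4, 0.1]
gripper_width: 0.0697
```

```bash
python3 - <<'E'
from h import *
s=observe();print(s['ee_pos'],s['ft_force'])
b=snapshot('scene');w=snapshot('wrist')
save(np.hstack([cv2.resize(b[110:230,260:400],(420,360)),cv2.resize(w,(380,285)).repeat(1,0) if 0 else cv2.copyMakeBorder(cv2.resize(w,(380,285)),0,75,0,0,0)]),'p1.png')
E
```

```text
[0.44810331 0.3254356  0.20135548] [-0.63990688  0.4352034   0.08230983]
```

View pics/p1.png

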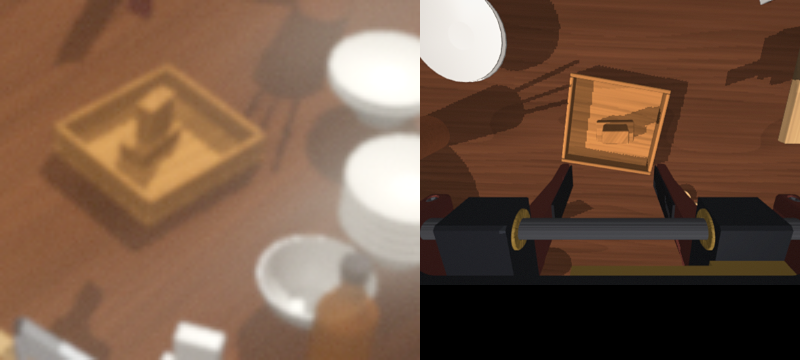

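The chock stands upright in the tray. Now I'm moving behind the roller (7 pictures viewed so far).

Request:
apply_moves(series=[[[0,0,0],[-3,50,0],70],[[0,0,0],[-6,105,0],87],[[0,0,0],[-10,160,0],87],[[0,0,0],[-13,215,0],87],[[0,0,0],[-16,270,0],87]])

```text
time: 9.82
ee_pos: [0.4454, 0.0558, 0.2056]
orientation: [1.0, 0.021, 0.001, 0.001]
ft_force: [0.8, -0.4, -1.0]
gripper_width: 0.087
```

Request:
apply_moves(series=[[[0,0,0],[-3,50,0],87],[[0,0,0],[-6,100,0],87],[[0,0,0],[-9,150,0],87],[[0,0,0],[-11,180,0],87],[[0,0,0],[-11,184,0],87]])

```text
time: 10.45
ee_pos: [0.4413, -0.1305, 0.2054]
orientation: [1.0, 0.019, 0.0, 0.001]
ft_force: [-0.4, 0.6, 0.2]
gripper_width: 0.0871
```

Request:
apply_moves(series=[[[0,0,0],[0,0,0],87],[[0,0,0],[0,0,0],87],[[0,0,0],[0,0,0],87],[[0,0,0],[0,0,0],87],[[0,0,0],[0,0,0],87]])

```text
time: 11.08
ee_pos: [0.4414, -0.1302, 0.2054]
orientation: [1.0, 0.019, 0.0, 0.001]
ft_force: [-0.6, -0.4, 0.6]
gripper_width: 0.0871
```

```bash
python3 - <<'E'
from h import *
s=observe();print(s['ee_pos'],R.from_quat(s['orientation']).as_euler('ZYX'))
P=camera_params('wrist');w=snapshot('wrist');save(w,'w4.png',scale=1.4)
for q,z in [('dock_mid',.065),('buffer_mid',.065),('roller',.065)]:
    for r in spot_point('wrist',q)[:2]: print(q,np.round(r['pixel']),round(r['p'],2),ray('wrist',r['pixel'],z,P).round(3))
E
```

```text
[ 0.44135509 -0.13021731  0.2054117 ] [ 3.79536586e-02 -7.92252615e-04  3.13885670e+00]
roller [278. 111.] 0.85 [ 0.523 -0.123  0.065]
```

View pics/w4.png

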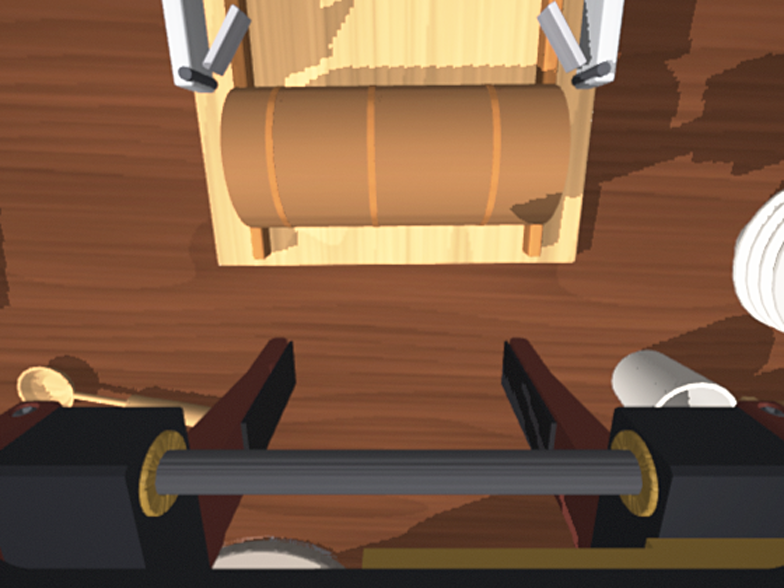

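The roller is at px (278,111) in the original picture, x≈0.523, still square to the board. Its path to the dock is clear. I'm descending behind it.

Request:
apply_moves(series=[[[0,0,-0.008],[0,-3,45],87],[[0,0,-0.008],[0,-3,95],87],[[0,0,-0.008],[0,-3,135],87],[[0,0,-0.008],[0,-3,153],87],[[0,0,-0.008],[0,-3,153],87]])

```text
time: 11.9
ee_pos: [0.4403, -0.1277, 0.0513]
orientation: [1.0, 0.023, -0.001, 0.001]
ft_force: [-0.7, 0.3, -0.1]
gripper_width: 0.0872
```

Request:
apply_moves(series=[[[0,0,0],[4,0,0],87],[[0,0,0],[9,0,0],87],[[0,0,0],[14,0,0],87],[[0,0,0],[18,0,0],87],[[0,0,0],[22,0,0],87]])

```text
time: 12.52
ee_pos: [0.4627, -0.1267, 0.0514]
orientation: [1.0, 0.023, -0.001, 0.001]
ft_force: [-0.8, 0.4, 0.3]
gripper_width: 0.0869
```

```bash
python3 - <<'E'
from h import *
s=observe();print(s['ee_pos'],R.from_quat(s['orientation']).as_euler('ZYX'),s['ft_force'],s['moment'])
snapshot('scene')
for r in spot_point('scene','roller')[:1]: print(r['p'],ray('scene',r['pixel'],.065))
E
```

```text
[ 0.46268583 -0.12668149  0.05137367] [4.54588672e-02 1.97466951e-03 3.13947489e+00] [-0.80063522  0.38630913  0.31186986] [ 0.00973019  0.00421384 -0.01577627]
0.98 [ 0.52553559 -0.12884544  0.065     ]
```

Request:
apply_moves(series=[[[0,0,0],[4,0,0],87],[[0,0,0],[8,0,0],87],[[0,0,0],[12,0,0],87],[[0,0,0],[17,0,0],87],[[0,0,0],[22,0,0],87]])

```text
time: 13.25
ee_pos: [0.4852, -0.1256, 0.0513]
orientation: [1.0, 0.023, -0.001, 0.001]
ft_force: [0.1, 0.1, -0.2]
gripper_width: 0.0871
```

Request:
apply_moves(series=[[[0,0,0],[5,0,0],87],[[0,0,0],[10,0,0],87],[[0,0,0],[15,0,0],87],[[0,0,0],[20,0,0],87],[[0,0,0],[25,0,0],87]])

```text
time: 13.88
ee_pos: [0.5104, -0.1245, 0.0512]
orientation: [1.0, 0.023, -0.001, 0.001]
ft_force: [-2.1, 0.4, 0.2]
gripper_width: 0.0871
```

Request:
apply_moves(series=[[[0,0,0],[5,0,0],87],[[0,0,0],[10,0,0],87],[[0,0,0],[15,0,0],87],[[0,0,0],[20,0,0],87],[[0,0,0],[25,0,0],87]])

```text
time: 14.5
ee_pos: [0.5358, -0.1233, 0.0511]
orientation: [1.0, 0.023, -0.001, 0.001]
ft_force: [-1.4, -0.4, 1.0]
gripper_width: 0.0869
```

```bash
python3 - <<'E'
from h import *
s=observe();print(s['ee_pos'],R.from_quat(s['orientation']).as_euler('ZYX')[0],s['ft_force'])
a=snapshot('scene')
for r in spot_point('scene','roller')[:1]: print(r['p'],ray('scene',r['pixel'],.065))
P=camera_params('wrist');w=snapshot('wrist')
for q in ('roller','buffer_mid','dock_mid'):
  for r in spot_point('wrist',q)[:1]: print(q,r['p'],ray('wrist',r['pixel'],.065,P))
save(w,'w5.png',scale=1.4)
E
```

```text
[ 0.53581834 -0.1232825   0.05114824] 0.04561301829812359 [-1.43170672 -0.4137751   0.98734078]
0.69 [ 0.58297798 -0.11974899  0.065     ]
roller 0.79 [ 0.59386496 -0.12159276  0.065     ]
```

View pics/w5.png

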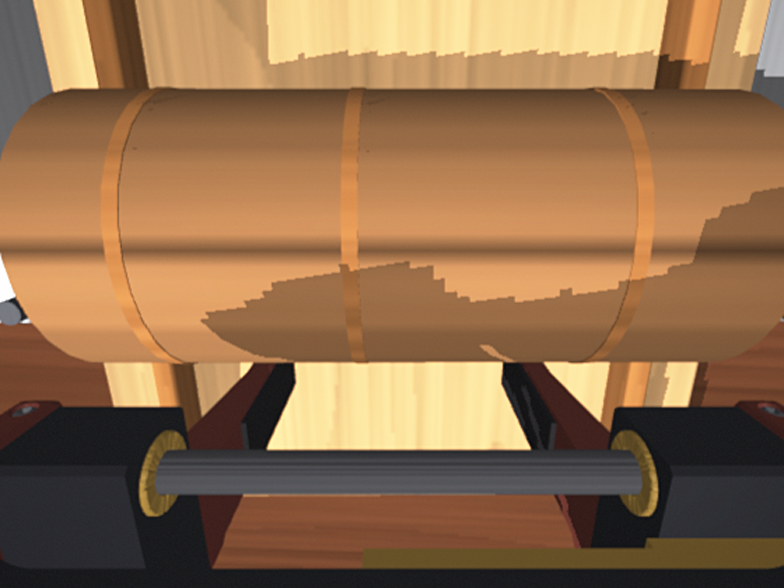

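The roller is square against the fingers, with its axis at about 0.59. I'll push on more slowly.

Request:
apply_moves(series=[[[0,0,0],[5,0,0],87],[[0,0,0],[10,0,0],87],[[0,0,0],[15,0,0],87],[[0,0,0],[19,0,0],87],[[0,0,0],[23,0,0],87]])

```text
time: 15.42
ee_pos: [0.5586, -0.1223, 0.051]
orientation: [1.0, 0.023, -0.001, 0.001]
ft_force: [-0.5, 0.3, 0.5]
gripper_width: 0.0871
```

Request:
apply_moves(series=[[[0,0,0],[3,0,0],87],[[0,0,0],[6,0,0],87],[[0,0,0],[9,0,0],87],[[0,0,0],[12,0,0],87],[[0,0,0],[15,0,0],87]])

```text
time: 16.05
ee_pos: [0.5737, -0.1216, 0.051]
orientation: [1.0, 0.023, -0.001, 0.001]
ft_force: [-1.0, -0.2, 0.2]
gripper_width: 0.0873
```

```bash
python3 - <<'E'
from h import *
s=observe();print(s['ee_pos'],R.from_quat(s['orientation']).as_euler('ZYX')[0],s['ft_force'])
a=snapshot('scene')
for q in ('roller','buffer_mid','dock_mid'):
  for r in spot_point('scene',q)[:1]: print(q,r['p'],ray('scene',r['pixel'],.065))
save(a,'s5.png',(140,190,210,160),3.8)
E
```

```text
[ 0.57374881 -0.12159553  0.05101501] 0.04552456805177618 [-1.0227657  -0.21237437  0.19200983]
roller 0.71 [ 0.62454791 -0.12000147  0.065     ]
buffer_mid 0.7 [ 0.72502359 -0.1115339   0.065     ]
dock_mid 0.83 [ 0.67714953 -0.11360707  0.065     ]
```

View pics/s5.png

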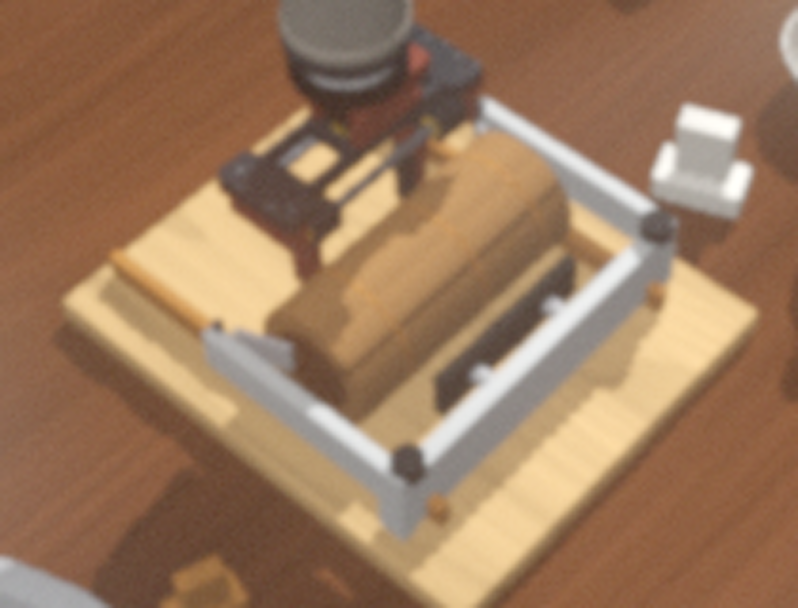

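The scene crop shows the roller between the pawls, squarely aligned, with about 25 mm still to go to the black buffer plate. From here I'll go by feel.

Request:
apply_moves(series=[[[0,0,0],[3,0,0],87],[[0,0,0],[6,0,0],87],[[0,0,0],[9,0,0],87],[[0,0,0],[12,0,0],87],[[0,0,0],[14,0,0],87]])

```text
time: 16.88
ee_pos: [0.588, -0.1209, 0.051]
orientation: [1.0, 0.023, -0.001, 0.001]
ft_force: [-1.5, 0.3, 0.9]
gripper_width: 0.087
```

Request:
apply_moves(series=[[[0,0,0],[1,0,0],87],[[0,0,0],[2,0,0],87],[[0,0,0],[3,0,0],87],[[0,0,0],[4,0,0],87],[[0,0,0],[5,0,0],87]])

```text
time: 17.5
ee_pos: [0.5931, -0.1206, 0.051]
orientation: [1.0, 0.023, -0.001, 0.001]
ft_force: [-1.1, 0.4, 0.6]
gripper_width: 0.0872
```

Request:
apply_moves(series=[[[0,0,0],[1,0,0],87],[[0,0,0],[2,0,0],87],[[0,0,0],[3,0,0],87],[[0,0,0],[4,0,0],87],[[0,0,0],[4,0,0],87]])

```text
time: 18.12
ee_pos: [0.5966, -0.1205, 0.0509]
orientation: [1.0, 0.023, -0.001, 0.001]
ft_force: [-2.1, 0.2, 1.3]
gripper_width: 0.0869
```

```bash
python3 - <<'E'
from h import *
for i in range(4):
  s=observe();print(s['ee_pos'],s['ft_force']); snapshot('scene')
E
```

```text
[ 0.59661467 -0.12047529  0.05086307] [-2.08119852  0.16442455  1.2819599 ]
[ 0.59662316 -0.12052565  0.05085119] [-2.40904455 -0.06731426  1.30086844]
[ 0.5966597  -0.12043466  0.05088276] [-2.13917136 -0.40748701  1.47361745]
[ 0.59666347 -0.12046081  0.05088764] [-3.55765193 -0.25918245  0.9289344 ]
```

Request:
apply_moves(series=[[[0,0,0],[0.5,0,0],87],[[0,0,0],[1,0,0],87],[[0,0,0],[1.5,0,0],87],[[0,0,0],[2,0,0],87],[[0,0,0],[2,0,0],87]])

```text
time: 18.95
ee_pos: [0.5984, -0.1204, 0.0508]
orientation: [1.0, 0.023, -0.001, 0.001]
ft_force: [-3.7, 0.8, 1.9]
gripper_width: 0.0874
```

```bash
python3 - <<'E'
from h import *
f=[]
for i in range(4):
  s=observe();f.append(np.r_[s['ee_pos'],s['ft_force']]); snapshot('scene')
print(np.mean(f,0).round(4))
E
```

```text
[ 0.5984 -0.1204  0.0508 -3.8696  0.2922  1.6514]
```

Request:
apply_moves(series=[[[0,0,0],[0.5,0,0],87],[[0,0,0],[1,0,0],87],[[0,0,0],[1.5,0,0],87],[[0,0,0],[2.2,0,0],87],[[0,0,0],[2.2,0,0],87]])

```text
time: 19.77
ee_pos: [0.6001, -0.1204, 0.0507]
orientation: [1.0, 0.023, -0.002, 0.001]
ft_force: [-6.1, 0.4, 2.9]
gripper_width: 0.087
```

```bash
cat > ck.py <<'E'
from h import *
f=[]
for i in range(4):
  s=observe();f.append(np.r_[s['ee_pos'],s['ft_force']]); a=snapshot('scene')
print(np.mean(f,0).round(4), s['time'])
cv2.imwrite('pics/ck_%d.png'%(s['time']*100),a[:,:,::-1])
for q in ('pawl_left','pawl_right'):
  for cam in ('scene',): print(q,[(r['extent'],round(r['p'],2)) for r in recognise(cam,q)[:2]])
E
python3 ck.py
```

```text
[ 0.6001 -0.1204  0.0507 -6.1744 -0.0136  2.8461] 19.925
pawl_left [([79.7, 241.1, 34.6, 38.1], 0.53)]
pawl_right []
```

Request:
apply_moves(series=[[[0,0,0],[0.5,0,0],87],[[0,0,0],[1,0,0],87],[[0,0,0],[1.5,0,0],87],[[0,0,0],[2,0,0],87],[[0,0,0],[2,0,0],87]])

```text
time: 20.7
ee_pos: [0.6011, -0.1203, 0.0505]
orientation: [1.0, 0.023, -0.003, 0.001]
ft_force: [-7.2, -0.4, 3.5]
gripper_width: 0.0868
```

```bash
python3 ck.py; python3 - <<'E'
import cv2,glob,numpy as np
fs=sorted(glob.glob('pics/ck_*.png'));ims=[cv2.imread(f)[200:330,170:340] for f in fs]
cv2.imwrite('pics/cmp.png',np.hstack([cv2.resize(i,(400,306),interpolation=cv2.INTER_CUBIC) for i in ims[-2:]]))
E
```

```text
[ 0.6011 -0.1203  0.0506 -6.8972 -0.5206  3.4813] 20.85
pawl_left []
pawl_right [([203.1, 274.3, 13.6, 13.4], 0.46)]
```

Request:
apply_moves(series=[[[0,0,0],[0.5,0,0],87],[[0,0,0],[1,0,0],87],[[0,0,0],[1.5,0,0],87],[[0,0,0],[2,0,0],87],[[0,0,0],[2,0,0],87]])

```text
time: 21.62
ee_pos: [0.6018, -0.1202, 0.0503]
orientation: [1.0, 0.023, -0.004, 0.001]
ft_force: [-8.1, -0.1, 3.3]
gripper_width: 0.0868
```

```bash
python3 ck.py; python3 - <<'E'
import cv2,glob,numpy as np
fs=sorted(glob.glob('pics/ck_*.png'));I=[cv2.GaussianBlur(cv2.imread(f),(0,0),1).astype(float).sum(2) for f in fs]
for a,b in zip(I,I[1:]):
  d=abs(a-b)[200:340,150:340]; y,x=np.where(d>np.sort(d.ravel())[-15]); print(d.max(),np.median(d),sorted(zip(x+150,y+200,d[y,x].astype(int))))
E
```

```text
[ 0.6018 -0.1203  0.0503 -7.8523 -0.1227  3.9923] 21.775
pawl_left []
pawl_right [([159.1, 215.4, 183.0, 138.6], 0.53)]
61.0 1.0 [(np.int64(207), np.int64(239), np.int64(55)), (np.int64(225), np.int64(229), np.int64(60)), (np.int64(225), np.int64(230), np.int64(57)), (np.int64(226), np.int64(229), np.int64(58)), (np.int64(233), np.int64(259), np.int64(58)), (np.int64(234), np.int64(258), np.int64(55)), (np.int64(235), np.int64(239), np.int64(61)), (np.int64(236), np.int64(238), np.int64(55)), (np.int64(236), np.int64(239), np.int64(56)), (np.int64(239), np.int64(241), np.int64(60)), (np.int64(240), np.int64(240), np.int64(56)), (np.int64(245), np.int64(236), np.int64(61))]
102.0 1.0 [(np.int64(236), np.int64(257), np.int64(63)), (np.int64(265), np.int64(232), np.int64(62)), (np.int64(266), np.int64(232), np.int64(64)), (np.int64(266), np.int64(233), np.int64(70)), (np.int64(268), np.int64(231), np.int64(75)), (np.int64(269), np.int64(231), np.int64(96)), (np.int64(269), np.int64(232), np.int64(102)), (np.int64(269), np.int64(233), np.int64(64)), (np.int64(270), np.int64(228), np.int64(73)), (np.int64(270), np.int64(231), np.int64(69)), (np.int64(270), np.int64(232), np.int64(95)), (np.int64(270), np.int64(233), np.int64(73)), (np.int64(271), np.int64(228), np.int64(77)), (np.int64(271), np.int64(229), np.int64(69))]
```

```bash
python3 - <<'E'
import cv2,glob,numpy as np
fs=sorted(glob.glob('pics/ck_*.png'));ims=[cv2.imread(f)[205:305,185:305] for f in fs]
cv2.imwrite('pics/cmp2.png',np.hstack([cv2.resize(i,(395,329),interpolation=cv2.INTER_CUBIC) for i in ims[-2:]]))
E
```

```text
(no output)
```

View pics/cmp2.png

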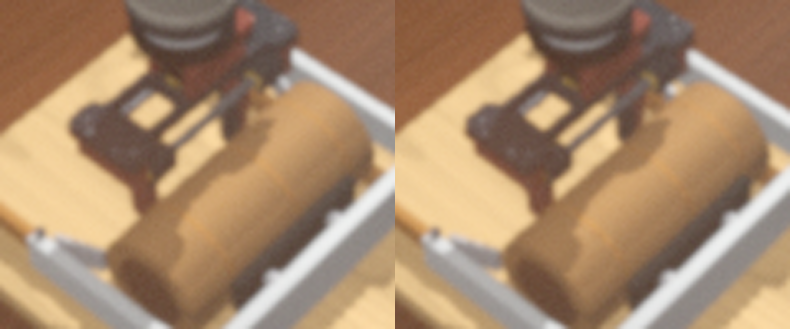

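The right frame shows the left pawl, a light patch at about (675,92), now sprung in behind the roller's left end. The right pawl, at about (480,255), shows no change yet. I'll push a little further.

Request:
apply_moves(series=[[[0,0,0],[0.5,0,0],87],[[0,0,0],[1,0,0],87],[[0,0,0],[1.5,0,0],87],[[0,0,0],[2,0,0],87],[[0,0,0],[2,0,0],87]])

```text
time: 22.55
ee_pos: [0.6024, -0.1202, 0.0501]
orientation: [1.0, 0.023, -0.006, 0.001]
ft_force: [-8.0, -0.6, 3.4]
gripper_width: 0.0875
```

```bash
python3 ck.py; cat > df.py <<'E'
import cv2,glob,numpy as np
fs=sorted(glob.glob('pics/ck_*.png'))
s0=cv2.imread('pics/scene0.png'); s0=cv2.resize(s0,(560,420),interpolation=cv2.INTER_AREA)
I=[cv2.GaussianBlur(f,(0,0),1).astype(float).sum(2) for f in [s0]+[cv2.imread(f) for f in fs]]
for a,b in zip(I[1:],I[2:]):
  d=abs(a-b)
  for n,(x0,x1,y0,y1) in dict(right=(193,222,268,296),left=(262,280,222,238)).items():
    e=d[y0:y1,x0:x1]; k=np.unravel_index(e.argmax(),e.shape); print(n,e.max(),e.mean().round(1),(k[1]+x0,k[0]+y0),end=' | ')
  print()
print('vs start, right pawl:',[abs(i-I[0])[272:286,198:216].mean().round(1) for i in I[1:]])
E
python3 df.py
```

```text
[ 0.6024 -0.1202  0.0501 -7.7985 -0.356   4.3041] 22.7
pawl_left []
pawl_right [([201.5, 274.2, 17.4, 8.8], 0.57)]
right 47.0 2.4 (np.int64(221), np.int64(276)) | left 54.0 8.2 (np.int64(270), np.int64(227)) | 
right 34.0 3.1 (np.int64(218), np.int64(280)) | left 102.0 13.4 (np.int64(269), np.int64(232)) | 
right 145.0 14.3 (np.int64(214), np.int64(285)) | left 38.0 5.5 (np.int64(268), np.int64(230)) | 
vs start, right pawl: [np.float64(111.1), np.float64(110.7), np.float64(111.6), np.float64(94.1)]
```

The right pawl has now moved too: there is a large change at (214,285), and it matches its undeflected start look better. I'm backing off gently so the roller settles onto the pawls.

Request:
apply_moves(series=[[[0,0,0],[-0.8,0,0],87],[[0,0,0],[-1.6,0,0],87],[[0,0,0],[-2.4,0,0],87],[[0,0,0],[-3.2,0,0],87],[[0,0,0],[-4,0,0],87]])

```text
time: 23.48
ee_pos: [0.5991, -0.1203, 0.0503]
orientation: [1.0, 0.023, -0.005, 0.001]
ft_force: [-1.4, 0.3, 0.0]
gripper_width: 0.0871
```

Request:
apply_moves(series=[[[0,0,0],[-1,0,0],87],[[0,0,0],[-2,0,0],87],[[0,0,0],[-3,0,0],87],[[0,0,0],[-4,0,0],87],[[0,0,0],[-5,0,0],87]])

```text
time: 24.1
ee_pos: [0.5941, -0.1205, 0.0504]
orientation: [1.0, 0.023, -0.005, 0.001]
ft_force: [0.1, -0.1, -0.3]
gripper_width: 0.0869
```

```bash
python3 ck.py; python3 df.py; python3 -c "
from h import *
snapshot('scene');print([ray('scene',r['pixel'],.065) for r in spot_point('scene','roller')[:1]])"
```

```text
[ 0.594  -0.1206  0.0504 -0.0146 -0.117   0.1141] 24.25
pawl_left []
pawl_right []
right 47.0 2.4 (np.int64(221), np.int64(276)) | left 54.0 8.2 (np.int64(270), np.int64(227)) | 
right 34.0 3.1 (np.int64(218), np.int64(280)) | left 102.0 13.4 (np.int64(269), np.int64(232)) | 
right 145.0 14.3 (np.int64(214), np.int64(285)) | left 38.0 5.5 (np.int64(268), np.int64(230)) | 
right 121.0 12.9 (np.int64(218), np.int64(288)) | left 238.0 44.6 (np.int64(268), np.int64(229)) | 
vs start, right pawl: [np.float64(111.1), np.float64(110.7), np.float64(111.6), np.float64(94.1), np.float64(98.2)]
[array([ 0.64558791, -0.11068981,  0.065     ])]
```

Request:
apply_moves(series=[[[0,0,0],[-8,0,0],87],[[0,0,0],[-16,0,0],87],[[0,0,0],[-24,0,0],87],[[0,0,0],[-34,0,0],87],[[0,0,0],[-45,0,0],87]])

```text
time: 25.12
ee_pos: [0.5484, -0.1227, 0.0508]
orientation: [1.0, 0.023, -0.005, 0.001]
ft_force: [-0.3, 0.9, -0.8]
gripper_width: 0.0871
```

Request:
apply_moves(series=[[[0,0,0],[-5,0,-40],87],[[0,0,0],[-5,0,-90],87],[[0,0,0],[-5,0,-140],87],[[0,0,0],[-5,0,-190],87],[[0,0,0],[-5,0,-200],87]])

```text
time: 25.75
ee_pos: [0.5467, -0.1228, 0.2545]
orientation: [1.0, 0.023, -0.002, 0.001]
ft_force: [-0.3, 0.8, -0.4]
gripper_width: 0.0871
```

Request:
apply_moves(series=[[[0,0,0],[40,0,0],87],[[0,0,0],[80,0,0],87],[[0,0,0],[80,0,0],87],[[0,0,0],[80,0,0],87],[[0,0,0],[80,0,0],87]])

```text
time: 26.38
ee_pos: [0.6253, -0.1196, 0.254]
orientation: [1.0, 0.022, -0.002, 0.001]
ft_force: [-0.8, -0.6, 1.2]
gripper_width: 0.0872
```

```bash
python3 - <<'E'
from h import *
P=camera_params('wrist');w=snapshot('wrist');a=snapshot('scene');s=observe();print(s['ee_pos'],s['ft_force'],s['time'])
A=cv2.resize(a[195:335,160:360],(800,560))[:300] if 0 else cv2.resize(a[195:335,160:360],(400,280))
t=cv2.resize(a[110:200,260:400],(400,257))
W=cv2.resize(w,(400,300)); W2=cv2.resize(w[60:260,130:430],(400,267))
save(np.vstack([np.hstack([A,W2[:267] if 0 else cv2.resize(w[60:270,130:430],(400,280))]),np.hstack([t,W[:257]])]),'fin.png')
for cam,Q in (('wrist',P),('scene',None)):
  for q,z in (('roller',.065),('dock_mid',.065),('buffer_mid',.065),('pawl_left',.065),('pawl_right',.065)):
    for r in spot_point(cam,q)[:1]: print(cam,q,np.round(r['pixel']),round(r['p'],2),ray(cam,r['pixel'],z,Q).round(3))
E
```

```text
[ 0.62579104 -0.1194704   0.2544051 ] [ 0.13746681 -0.16992297 -0.13568088] 26.475
wrist roller [282. 157.] 0.93 [ 0.657 -0.117  0.065]
wrist dock_mid [282. 158.] 0.3 [ 0.655 -0.118  0.065]
wrist buffer_mid [285.  96.] 0.57 [ 0.722 -0.118  0.065]Traceback (most recent call last):
  File "<stdin>", line 9, in <module>
ValueError: it knows: board, bowl, bowls, buffer_mid, chock, cup, dock_mid, roller, sauce, tray
```

View pics/fin.png

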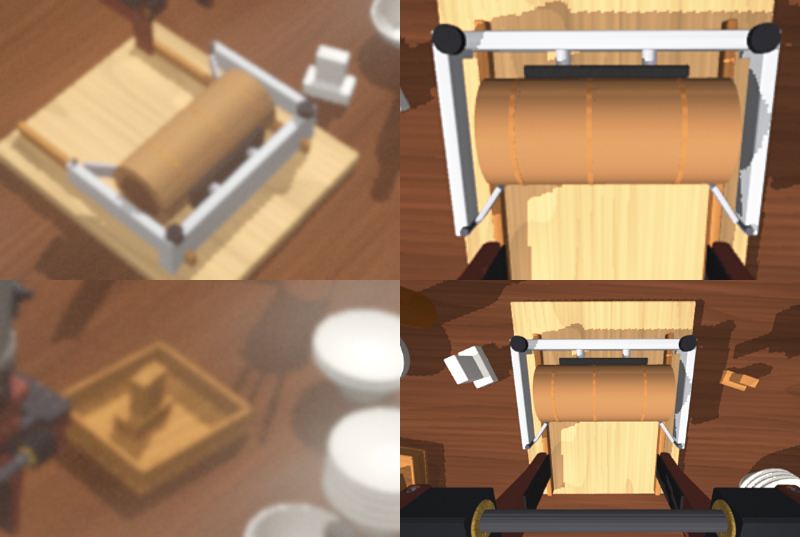

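The final view shows both pawls turned in symmetrically behind the roller's ends, with tips at about (500,187) and (713,187). The roller rests between them and the buffer. The chock is upright in the tray and the gripper is clear.

```bash
python3 -c "
from rig import *
print(job_done())"
```

```text
the job is handed in; nothing more can be done
None
```

The job is done and was handed in at about 26.5 s of the 72 s allowed; `job_done` gives no verdict.

**Chock:** I took the larger brown chock off the board and stood it upright near the middle of the tray. The last picture shows it standing there. The contact force reached about 27 N while setting it down; I backed off before opening the fingers.

**Roller:** I pushed it with both open fingers along the board, slowing to a few mm/s at the buffer. The highest force I read was about 8 N. The left pawl moved first and the right one a step later. After I let go, the wrist picture shows both pawls sprung in behind the roller's ends. The roller rests against the buffer with its axis at x ≈ 0.657, and the gripper is clear.

**Checks that failed or disagreed:**
- **Pawl detection:** the network mostly missed the pawls. I judged them by comparing pictures and by the final look.
- **Roller position:** just after release the scene camera put the roller axis at about 0.646, roughly 11 mm short of the wrist camera's later value. I trust the wrist view, taken from above with nothing in the way.
- **Bowls, bottle and cup:** I did not measure them again at the end. No move went near them.

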